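# Shut and lock the pump's filter cover

### The arm

A 6-joint arm with a two-finger parallel gripper is mounted at the origin on the work surface. World frame = base frame: x ahead of the robot, y to its left, z up, the work surface at z = 0. Lengths are in mm, angles in rad, forces in N, time in s.
With the tool pointing down it reaches from about 300 to 775 mm from the base axis. Payload 14.6 kg.
Tool frame: the origin (TCP) lies midway between the tips of the shut fingers; the grasp point (between the pads) lies 19 mm behind it (pinch_z is the distance from the TCP to the grasp point, in mm); z points along the fingers, y is the direction in which the jaws open and shut (so a half turn about z gives the same grasp; the last joint's range is limited). The gripper opens to 94 mm and grips with 3 to 60 N. Pads are 16 mm wide; open, the fingers measure 119 mm over their backs; the gripper's body (75 mm by 177 mm) begins 78 mm behind the grasp point.
Start: joints at [-1.339, 0.3, 1.521, -0, 1.321, -0.067], TCP at [161.898, -525.622, 205.446] pointing down, gripper open.
Joint ranges: [-3.03, 3.03], [-0.79, 2.21], [0.23, 2.52], [-1.04, 4.18], [0, 3.07], [-2.55, 2.55]. Speed limits (rad/s): [2.22, 2.22, 2.57, 3.14, 3.14, 3.14].

### API

Orientations are given as [roll, pitch, yaw] about the fixed x, y, z axes, in that order (R = Rz(yaw) Ry(pitch) Rx(roll)).
In Python, from cell import read_state, camera, sign_off, pinch_z gives the robot as it stands. The module is installed in compiled form; this text tells all that it offers.
- The arm moves only by the tool servo_tool, never from a script. Its argument "series" is a list of rows, each a list of 6 numbers: the shift along the tool's x, y, z in cm, then the turn, a rotation vector about the tool's x, y, z in rad. In form: [[tx, ty, tz, rx, ry, rz], ...]. A call has exactly 10 rows; each row is the pose to reach, as a shift and turn from the pose commanded when the call began, along the tool's axes at that moment; what a row does not reach only later rows make up. A row lasts 1/12 s, in which the tool goes at most 41.7 mm and 7.16 degrees, less where a joint would pass 70% of its speed; a pose out of reach is approached as far as the arm can. A call with a gripper value outside its range is refused whole. "gripper" is the finger opening in cm, from 0 to 9.4, set as the call begins (left out, the last holds). The fingers move at their own pace and stop on an object; "grip_force" is the grip in N (left out, the last holds). Time passes only in rows, so rows that repeat a pose let the fingers close, or fill a call up. It gives the time, the measured TCP pose, the force and the opening at its end, in the units of the state.
- read_state(): the state, without advancing time (a new reading comes with each control period).
- camera(name): name is "scene" or "top"; returns a dict with "pixels" (420x560x3 uint8, red, green, blue), "fx", "fy", "cx", "cy" (pixels), "pose" (4x4, takes a point from camera to world coordinates). Camera axes: x right, y down, z forward; pixel columns grow to the right and rows downward; lengths in mm; the calibration is good to about 2 mm. A picture is of the moment at which its call begins. There is no depth.
- sign_off(): hands the job in, once; it reports no verdict.
The state is a dict: "clock": time; "joints": joint angles; "qd": joint speeds; "effort": joint torques, N m; "eef_pos": TCP position; "eef_rot": TCP orientation; "wrist_force": force on the tool from outside, world axes, zero at the start; "moment": the same for the moment, N m; "finger_gap": finger opening in mm.
Only numpy, scipy, OpenCV 4.12 (cv2) and the standard library are available. Lean on these libraries where they do the work, as an engineer would, in place of code of your own. Each camera call takes 0.05 s, during which the arm holds its last target.

### The job

The filter of the bench pump has been changed: push its raised, hinged cover down with a fingertip until it lies fully shut, and only then set a fingertip in the slot of the round fastener on the cover and turn it clockwise (seen from above) as far as it goes, so that the cover is locked, and take the hand away. Only touch and push, gently: grasp nothing and do not raise the cover any higher. Leave the glassware and everything else standing where it is.

Things in the scene. Friction and masses are not known exactly. Their poses are not given: they have to be found in the camera images.
- pump: White bench pump, fixed, 370 (x) x 220 (y) mm. Origin at bench level under the centre of its front part, an open filter compartment 240 x 220 mm, 75 mm high; behind it (x = 120 to 250 mm) a motor block 85 mm high with a pump head lying on it up to 138 mm. Its x axis points from the cover's free edge to the hinge and motor block, z up. Place and yaw vary.
- cover (a joint): Hinge angle (rad) of the flat grey cover, 235 mm from hinge to free edge, 220 mm wide, 12 mm thick. 0 = fully shut, lying level on the compartment, against a firm stop; starts raised by 0.45 to 0.85. The stiff hinge keeps the cover where it is left; about 2 to 6 N near the free edge pushes it down.
- cover_hinge (a point): On the hinge line, mid-width, at the cover's underside, 75 mm above the bench. Its axes turn with the cover: the cover extends 235 mm along -x, y is the hinge axis, z the cover's outward normal (outer face at z = 12 mm). With the cover shut the axes are parallel to the pump's.
- cover_edge (a point): Middle of the cover's free edge, on its outer face; 235 mm from the hinge line. Same axes as cover_hinge. When shut it lies 87 mm above the bench. The cover's outer face is bare over the last 60 mm before this edge.
- fastener (a joint): Turn (rad) of the quarter-turn fastener, growing clockwise seen from above the cover; starts at 0 to 0.3 (unlocked), 1.571 is the firm stop (locked). At 0 the slot points from hinge to free edge, locked it is parallel to the hinge. Stiff (0.12 Nm: 5 N at 25 mm from the axis), it stays where left. Turned before the cover is shut, its cam tongue below keeps the cover from shutting.
- slot (a point): On the fastener's axis, level with the top of its head: a bare metal disc (slot floor darker), 90 mm wide, 24 mm proud of the cover, axis 130 mm from the hinge line, mid-width. A straight slot 30 mm wide, 20 mm deep crosses the whole head, open at both ends. x axis along the slot, z out of the cover; turns with the fastener. Cover shut: head top 111 mm, slot floor 91 mm above the bench.
- amber_bottle: Bystander: loose brown glass bottle, 56 mm diameter, 120 mm high, blue cap; origin at its foot. Leave alone.
- reagent_jar: Bystander: loose white plastic jar, 60 mm diameter, 75 mm high; origin at its foot. Leave alone.
- beaker: Bystander: loose glass beaker, 64 mm diameter, 85 mm high; origin at its foot. Leave alone.
- flask: Bystander: loose conical glass flask, 72 mm diameter at the foot, 113 mm high; origin at its foot. Leave alone.
- old_filter: Bystander: loose small carton 50 x 70 x 35 mm in front of the pump; origin at its underside. Leave alone.
- spatula: Bystander: loose flat spatula 170 mm long lying in front of the pump; origin at its underside. Leave alone.
- dish: Bystander: loose white ceramic dish, 52 mm diameter, 30 mm high, standing on the pump's motor block; origin at its foot. Leave alone.

How it is judged (in metres and radians):
On the way, in this order (a step that is already met when the one before it is completed fails the run):
1. the cover is pushed fully shut (value of joint cover below 0.03 rad), for 0.2 s.
2. the fastener is turned clockwise to locked with the cover shut (value of joint cover below 0.03 rad and value of joint fastener above 1.45 rad), for 0.2 s.
At the end, for the whole second after the job is handed in: The cover is fully shut (within 0.03 rad, 7 mm at its free edge), the fastener is turned clockwise to locked (beyond 1.45 of 1.571 rad), both at rest (all of step 2 and velocity of joint each of fastener, cover below 0.05 rad/s); the robot touches nothing.
It fails at once if the cover is raised higher than any it starts at (over 1.0 rad) (value of joint cover above 1 rad).
It fails at once if the robot presses on the cover or its fastener with more than 100 N (contact force between any of the arm, the fingers and cover above 100 N).
It fails at once if a bystander is lifted or moved by more than 30 mm (distance of any of amber_bottle, reagent_jar, beaker, flask, old_filter, spatula, dish from where it was at the start of the episode above 0.03 m).
It also fails if it takes over 53 s, if anything falls off the work surface, if the arm or the gripper's body presses on something with over 40 N, if the wrist force passes 120 N, or if a joint passes its speed limit or range.

## Working session

There is one attempt and no reset: what is moved stays moved. The work goes in short steps, Python scripts to look and compute and a tool call to move; the robot and the scene stay as the last step left them, time stands still between calls to the robot, and variables do not carry over. Pictures are saved under pics/ and viewed, and the job is handed in when it is done.

Besides the shell and the picture viewer there is one more tool, called by a JSON object that holds its "method" and its "body". servo_tool: Moves the arm, as the interface text tells. Its arguments: {"type":"object","properties":{"series":{"type":"array"},"gripper":{"type":"number"},"grip_force":{"type":"number"}},"required":["series"]}

```bash
mkdir -p pics
python3 - <<'E'
from cell import read_state, camera, pinch_z
import cv2, numpy as np
print(read_state(), pinch_z)
for n in ("scene","top"):
    c=camera(n); cv2.imwrite(f"pics/{n}0.png",c["pixels"][:,:,::-1]); print(n,c["fx"],c["fy"],c["cx"],c["cy"]); print(np.round(c["pose"],3).tolist())
E
```

```text
{'clock': 0.0, 'joints': array([-1.33861961e+00,  3.00465339e-01,  1.52157907e+00,  9.06795971e-06,
        1.32067902e+00, -6.65942897e-02]), 'qd': array([-1.38213940e-03,  3.56564334e-04,  1.20262999e-03,  5.40581580e-04,
       -8.67669214e-04, -5.43193316e-06]), 'effort': array([-1.25416813e-03, -5.31805193e+01, -3.52731764e+01,  7.07485783e-02,
        2.44888442e-02, -9.16751560e-05]), 'eef_pos': array([ 161.83358063, -525.38358079,  204.89033523]), 'eef_rot': array([-3.14046497e+00, -8.40114328e-05,  2.98768711e-01]), 'wrist_force': array([ 1.10417718, -1.06643395,  0.30063001]), 'moment': array([-0.0113944 ,  0.05868749,  0.03979104]), 'finger_gap': 93.87635554709769} 18.8
scene 403.5315960089985 403.5315960089985 277.9611671401097 211.34970275027572
[[-0.404, 0.722, -0.562, 1034.558], [0.915, 0.325, -0.241, 207.857], [0.009, -0.611, -0.791, 728.979], [0.0, 0.0, 0.0, 1.0]]
top 473.83022492687684 473.83022492687684 273.531800104282 211.0424571876658
[[-0.011, -0.988, 0.156, 416.53], [-1.0, 0.014, 0.017, 17.761], [-0.019, -0.156, -0.988, 1080.192], [0.0, 0.0, 0.0, 1.0]]
```

View pics/scene0.png

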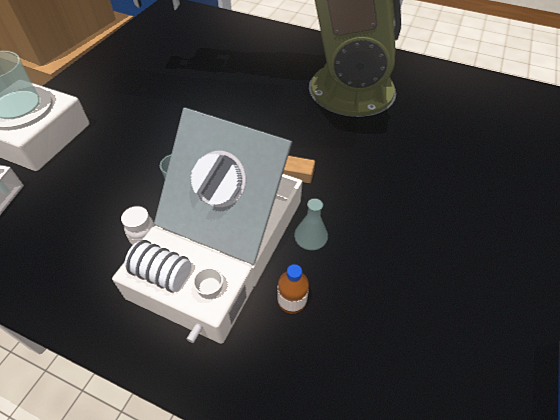

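View pics/top0.png

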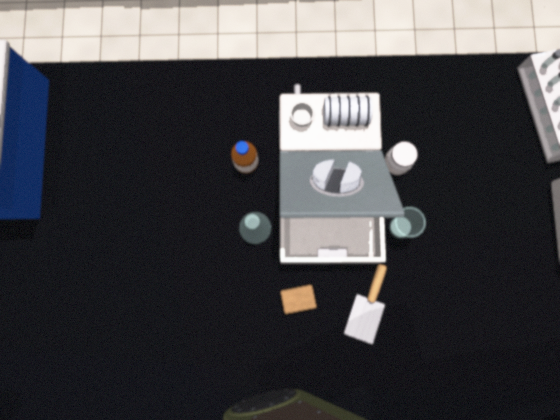

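The top view shows the pump with its hinge away from the robot. The motor block is at about (279–382, 94–150), the raised cover's free edge at row ~215, and the front rim at row ~263. I'll measure the corners next.

```bash
cat > h.py <<'E'
import numpy as np, cv2
from cell import read_state, camera
def ray(c,u,v):
    P=np.array(c["pose"]);d=P[:3,:3]@np.array([(u-c["cx"])/c["fx"],(v-c["cy"])/c["fy"],1.]);return P[:3,3],d/np.linalg.norm(d)
def onz(c,u,v,z):
    o,d=ray(c,u,v);return o+d*(z-o[2])/d[2]
def tri(c1,p1,c2,p2):
    o1,d1=ray(c1,*p1);o2,d2=ray(c2,*p2)
    s=np.linalg.lstsq(np.c_[d1,-d2],o2-o1,rcond=None)[0]
    a=o1+s[0]*d1;b=o2+s[1]*d2
    return (a+b)/2,np.linalg.norm(a-b)
def proj(c,p):
    P=np.array(c["pose"]);q=P[:3,:3].T@(np.array(p)-P[:3,3]);return c["fx"]*q[0]/q[2]+c["cx"],c["fy"]*q[1]/q[2]+c["cy"]
E
python3 - <<'E'
from h import *
c=camera("top");im=c["pixels"][:,:,::-1]
cv2.imwrite("pics/topz.png",cv2.resize(im[80:280,230:430],None,fx=3,fy=3,interpolation=cv2.INTER_CUBIC)[:600])
s=camera("scene");im=s["pixels"][:,:,::-1]
cv2.imwrite("pics/scz.png",cv2.resize(im[100:345,105:335],None,fx=2.4,fy=2.4,interpolation=cv2.INTER_CUBIC))
E
```

```text
(no output)
```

View pics/topz.png

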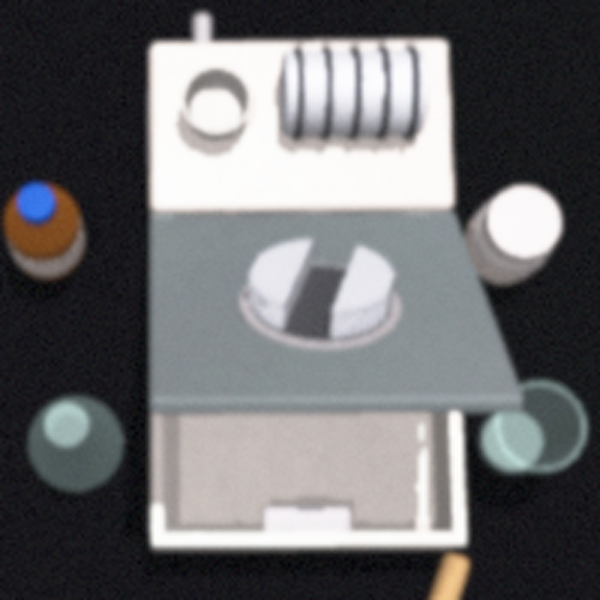

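View pics/scz.png

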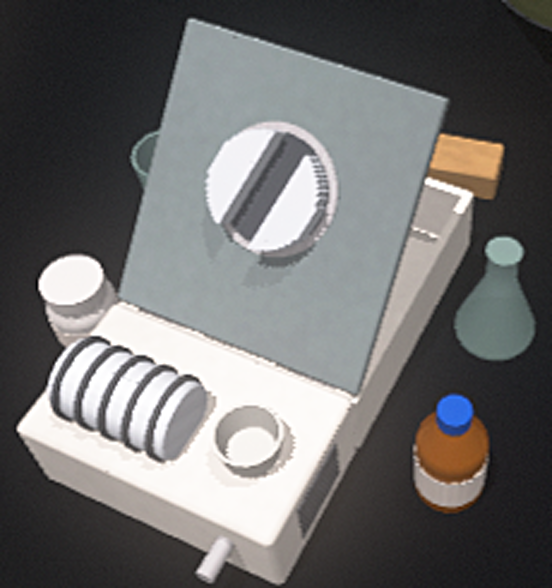

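Run:
```python
from h import *
c=camera("top");s=camera("scene")
T=lambda u,v:((u+.5)/3-.5+230,(v+.5)/3-.5+80)
S=lambda u,v:((u+.5)/2.4-.5+105,(v+.5)/2.4-.5+100)
M=[onz(c,*T(*p),85) for p in [(150,40),(449,40),(455,210),(150,210)]]
F=[onz(c,*T(*p),75) for p in [(152,547),(468,545)]]
print(np.round(M,1),np.round(F,1))
print("front width",np.linalg.norm(F[0]-F[1]),"motor",np.linalg.norm(M[0]-M[1]),np.linalg.norm(M[1]-M[2]))
E1,e1=tri(c,T(150,402),s,S(447,99)); E2,e2=tri(c,T(519,400),s,S(190,18))
print("edge",E1,e1,E2,e2,np.linalg.norm(E1-E2))
Ms=[onz(s,*S(*p),85) for p in [(275,582),(20,430),(118,303),(350,395)]];print(np.round(Ms,1))
d=(F[0]-F[1])/np.linalg.norm(F[0]-F[1]);yaw=np.arctan2(-d[0],d[1])
print("yaw front",yaw,"long", [np.arctan2(*(M[i]-F[j])[[1,0]]) for i,j in [(0,0),(1,1)]])
ux=np.array([np.cos(yaw),np.sin(yaw),0])
m=(F[0]+F[1])/2; org=m+120*ux; H=org+120*ux;H[2]=75;print("org",org,"H",H)
E_=(E1+E2)/2; v=E_-H; print("edge local", v@ux, v[2]); print("angle",np.arctan2(v[2],-(v@ux))-np.arctan2(12,235),np.hypot(v@ux,v[2]))
# slot direction: top pts on floor? ; fast from head top slot edges in top
```

```text
[[ 838.    18.5   85. ]
 [ 833.7 -201.1   85. ]
 [ 704.7 -199.5   85. ]
 [ 708.4   20.2   85. ]] [[ 466.2   22.1   75. ]
 [ 464.8 -199.4   75. ]]
front width 221.5198992243986 motor 219.625911844499 129.05599288642318
edge [543.12935579  20.73799298 249.2863839 ] 1.3455293444147396 [ 541.37635593 -196.47883752  249.8379278 ] 1.949345122060728 217.2246041835149
[[ 859.6   33.4   85. ]
 [ 836.4 -194.3   85. ]
 [ 709.8 -194.8   85. ]
 [ 709.8   15.7   85. ]]
yaw front -0.006014071351082454 long [np.float64(-0.009771900134791654), np.float64(-0.00461334691700802)]
org [585.50703397 -89.37236747  75.        ] H [705.50486383 -90.09405168  75.        ]
edge local -163.262428631246 174.56215584617289
angle 0.7678146865467644 239.01164585901716
```

{"method": "servo_tool", "body": {"series": [[1.5, -0.8, -2.5, 0, 0, -0.06], [4, -2.3, -5, 0, 0, -0.12], [7, -4, -7.5, 0, 0, -0.2], [10, -5.8, -10, 0, 0, -0.3], [13, -7.5, -12, 0, 0, -0.4], [16, -9.3, -13, 0, 0, -0.5], [19, -11, -13, 0, 0, -0.6], [22, -12.7, -13, 0, 0, -0.7], [25, -14.4, -13, 0, 0, -0.8], [28, -16.2, -13, 0, 0, -0.9]], "gripper": 0, "grip_force": 20}}

```text
clock: 1.13
eef_pos: [382.7, -287.0, 335.6]
eef_rot: [3.141, 0.0, 1.204]
wrist_force: [-0.6, 0.1, -0.1]
finger_gap: 30.6
```

{"method": "servo_tool", "body": {"series": [[2.5, 1, 0, 0, 0, -0.04], [5, 2, 0, 0, 0, -0.08], [8, 3.1, 0, 0, 0, -0.12], [11, 4.3, 0, 0, 0, -0.16], [14, 5.4, 0, 0, 0, -0.2], [17, 6.6, 0, 0, 0, -0.24], [20, 7.8, 0, 0, 0, -0.28], [23, 8.9, 1, 0, 0, -0.32], [25, 9.7, 3, 0, 0, -0.36], [25, 9.7, 6, 0, 0, -0.36]]}}

```text
clock: 1.97
eef_pos: [565.4, -87.9, 276.0]
eef_rot: [3.138, 0.0, 1.564]
wrist_force: [1.0, 0.5, -0.6]
finger_gap: 0.5
```

Run:
```python
from h import *
c=camera("top");cv2.imwrite("pics/t1.png",c["pixels"][:,:,::-1])
s=camera("scene");cv2.imwrite("pics/s1.png",s["pixels"][:,:,::-1])
r=read_state();print(r["eef_pos"],r["eef_rot"],r["finger_gap"],r["joints"],r["wrist_force"],r["clock"])
```

```text
[561.96159056 -89.7472407  270.97429114] [-3.13407347e+00 -1.56079932e-03  1.56012168e+00] 0.40533689562361497 [-2.22697656e-01  3.07792405e-01  1.35958730e+00 -5.67257484e-05
  1.48189220e+00 -2.12023620e-01] [-0.0439721   0.18390104 -0.32437327] 2.0667
```

View pics/s1.png

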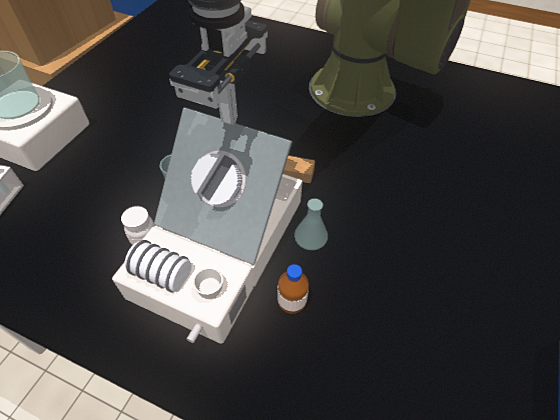

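View pics/t1.png

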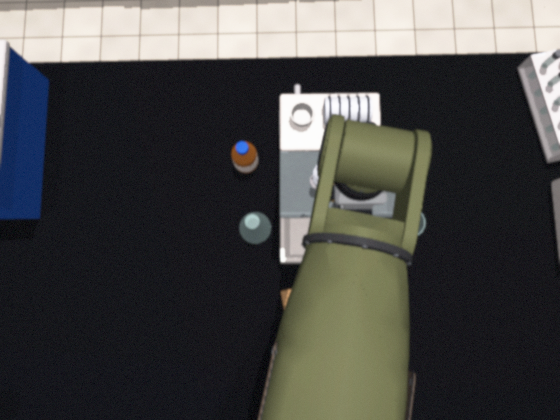

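Run:
```python
from h import *
s=camera("scene");print(proj(s,[562,-90,271]),proj(s,[542,-90,250]))
cv2.imwrite("pics/s1z.png",cv2.resize(s["pixels"][0:180,140:320,::-1],None,fx=3.3,fy=3.3,interpolation=cv2.INTER_CUBIC))
```

```text
(np.float64(228.6592674240777), np.float64(120.35173765636398)) (np.float64(234.9280162777367), np.float64(122.95019966664708))
```

View pics/s1z.png

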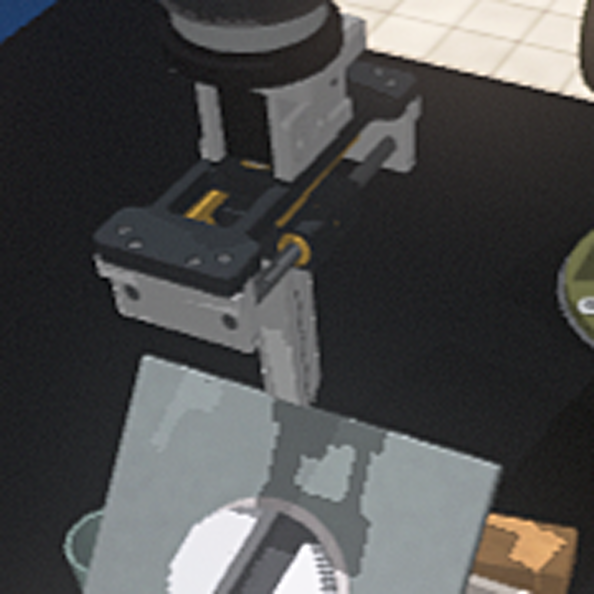

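{"method": "servo_tool", "body": {"series": [[0, 0.3, 0, 0, 0, 0], [0, 0.6, 0, 0, 0, 0], [0, 0.9, 0.4, 0, 0, 0], [0, 0.9, 0.9, 0, 0, 0], [0, 0.9, 1.4, 0, 0, 0], [0, 0.9, 1.9, 0, 0, 0], [0, 0.9, 2.4, 0, 0, 0], [0, 0.9, 2.8, 0, 0, 0], [0, 0.9, 3.2, 0, 0, 0], [0, 0.9, 3.4, 0, 0, 0]]}}

```text
clock: 2.95
eef_pos: [571.9, -90.8, 240.8]
eef_rot: [-3.141, -0.0, 1.559]
wrist_force: [0.1, 0.7, -1.0]
finger_gap: 0.5
```

{"method": "servo_tool", "body": {"series": [[0, 0, 0.4, 0, 0, 0], [0, -0.1, 0.9, 0, 0, 0], [0, -0.5, 1.4, 0, 0, 0], [0, -1.0, 2.0, 0, 0, 0], [0, -1.5, 2.6, 0, 0, 0], [0, -2.0, 3.1, 0, 0, 0], [0, -2.5, 3.6, 0, 0, 0], [0, -3.0, 4.2, 0, 0, 0], [0, -3.4, 4.8, 0, 0, 0], [0, -3.8, 5.4, 0, 0, 0]]}}

```text
clock: 3.78
eef_pos: [533.3, -90.4, 186.9]
eef_rot: [-3.141, 0.0, 1.559]
wrist_force: [0.3, -0.4, 3.6]
finger_gap: 0.3
```

{"method": "servo_tool", "body": {"series": [[0, -0.3, 0.5, 0, 0, 0], [0, -0.6, 1.0, 0, 0, 0], [0, -0.9, 1.6, 0, 0, 0], [0, -1.2, 2.2, 0, 0, 0], [0, -1.5, 2.8, 0, 0, 0], [0, -1.7, 3.4, 0, 0, 0], [0, -1.9, 4.0, 0, 0, 0], [0, -2.1, 4.6, 0, 0, 0], [0, -2.25, 5.2, 0, 0, 0], [0, -2.4, 5.7, 0, 0, 0]]}}

```text
clock: 4.62
eef_pos: [509.7, -90.1, 129.6]
eef_rot: [-3.141, -0.0, 1.559]
wrist_force: [-1.4, 0.4, 3.5]
finger_gap: 0.6
```

{"method": "servo_tool", "body": {"series": [[0, -0.1, 0.4, 0, 0, 0], [0, -0.2, 0.8, 0, 0, 0], [0, -0.3, 1.2, 0, 0, 0], [0, -0.4, 1.6, 0, 0, 0], [0, -0.45, 2.0, 0, 0, 0], [0, -0.5, 2.4, 0, 0, 0], [0, -0.53, 2.7, 0, 0, 0], [0, -0.56, 3.0, 0, 0, 0], [0, -0.6, 3.3, 0, 0, 0], [0, -0.6, 3.6, 0, 0, 0]]}}

```text
clock: 5.45
eef_pos: [504.0, -90.0, 94.2]
eef_rot: [-3.142, 0.0, 1.559]
wrist_force: [-2.2, 0.9, 2.3]
finger_gap: 0.6
```

Now the last part, down to the stop.

{"method": "servo_tool", "body": {"series": [[0, 0, 0.2, 0, 0, 0], [0, 0, 0.4, 0, 0, 0], [0, 0, 0.5, 0, 0, 0], [0, 0, 0.6, 0, 0, 0], [0, 0, 0.7, 0, 0, 0], [0, 0, 0.8, 0, 0, 0], [0, 0, 0.8, 0, 0, 0], [0, 0, 0.8, 0, 0, 0], [0, 0, 0.8, 0, 0, 0], [0, 0, 0.8, 0, 0, 0]]}}

```text
clock: 6.28
eef_pos: [504.1, -90.0, 87.1]
eef_rot: [3.141, 0.0, 1.559]
wrist_force: [-6.2, 0.8, 10.8]
finger_gap: 0.6
```

{"method": "servo_tool", "body": {"series": [[0, 0, 0.05, 0, 0, 0], [0, 0, 0.1, 0, 0, 0], [0, 0, 0.15, 0, 0, 0], [0, 0, 0.15, 0, 0, 0], [0, 0, 0.15, 0, 0, 0], [0, 0, 0.15, 0, 0, 0], [0, 0, 0.1, 0, 0, 0], [0, 0, 0, 0, 0, 0], [0, 0, -0.4, 0, 0, 0], [0, 0, -1, 0, 0, 0]]}}

```text
clock: 7.12
eef_pos: [503.9, -90.0, 96.3]
eef_rot: [-3.141, -0.0, 1.559]
wrist_force: [-1.1, -0.5, -1.0]
finger_gap: 0.6
```

{"method": "servo_tool", "body": {"series": [[0, 0, -1, 0, 0, 0], [0, 0, -3, 0, 0, 0], [0, 0, -6, 0, 0, 0], [0, -3, -9, 0, 0, 0], [0, -6, -11, 0, 0, 0], [0, -9, -11, 0, 0, 0], [0, -12, -11, 0, 0, 0], [0, -15, -11, 0, 0, 0], [0, -16, -11, 0, 0, 0], [0, -16, -11, 0, 0, 0]], "gripper": 5}}

```text
clock: 7.95
eef_pos: [343.1, -88.2, 207.4]
eef_rot: [3.14, 0.001, 1.558]
wrist_force: [0.2, 0.4, 0.9]
finger_gap: 50.1
```

Run:
```python
from h import *
c=camera("top");cv2.imwrite("pics/t2.png",cv2.resize(c["pixels"][80:280,230:430,::-1],None,fx=3,fy=3,interpolation=cv2.INTER_CUBIC))
s=camera("scene");cv2.imwrite("pics/s2.png",cv2.resize(s["pixels"][100:345,105:335,::-1],None,fx=2.4,fy=2.4,interpolation=cv2.INTER_CUBIC))
r=read_state();print(r)
```

```text
{'clock': 8.05, 'joints': array([-3.53757170e-01, -1.54528985e-01,  2.00420723e+00,  7.82347088e-05,
        1.29021951e+00, -3.41423729e-01]), 'qd': array([ 7.76806990e-03,  3.09774972e-02, -1.39599079e-02, -2.30897935e-05,
       -4.85596814e-03,  7.90706692e-04]), 'effort': array([ -0.33542653, -27.36965418, -33.8223803 ,   0.04559802,
         0.14118916,  -0.06179203]), 'eef_pos': array([344.87772591, -88.32299684, 207.20267967]), 'eef_rot': array([3.13997041e+00, 4.96629013e-04, 1.55844088e+00]), 'wrist_force': array([-0.25336568, -0.13262953, -0.71782314]), 'moment': array([-0.07758857, -0.15549722, -0.03157318]), 'finger_gap': 49.98904775046261}
```

View pics/s2.png

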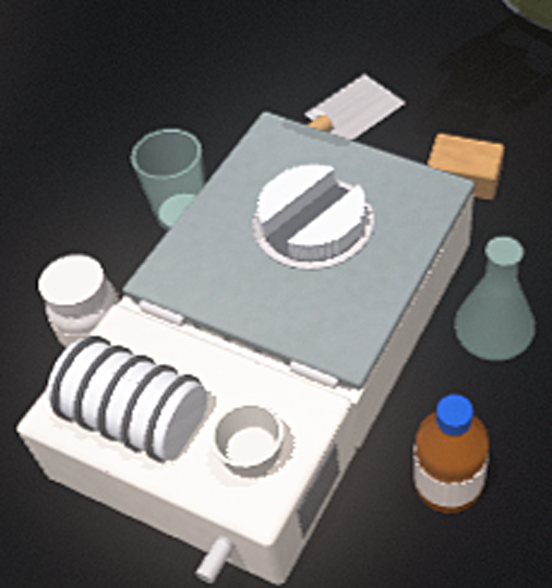

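View pics/t2.png

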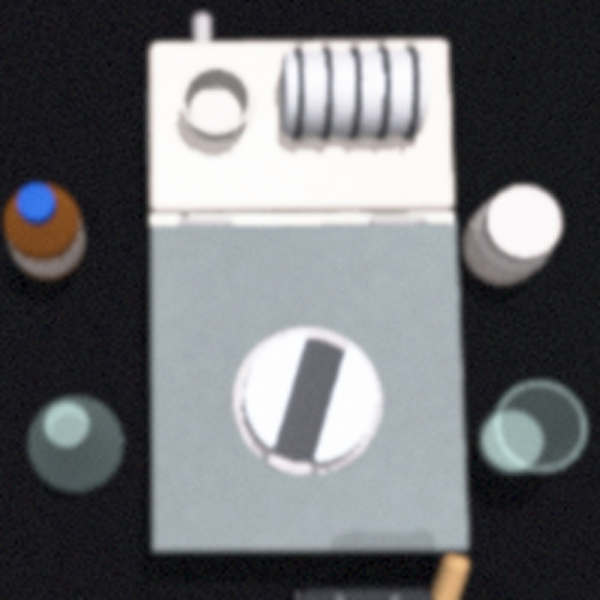

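The cover now lies shut. In the zoomed top view the dark slot runs from about (325,345) to (297,455). I'll measure its axis and angle.

Run:
```python
from h import *
c=camera("top");im=c["pixels"][:,:,::-1].copy()
sub=im[185:240,305:362]; g=cv2.cvtColor(sub,cv2.COLOR_BGR2GRAY)
for name,m,z in (("slot",(g<105),91),("disc",(g>200),111)):
    m=m.astype(np.uint8);n,l,st,ce=cv2.connectedComponentsWithStats(m)
    if name=="slot":
        k=1+np.argmax(st[1:,4]);m=(l==k).astype(np.uint8)
    ys,xs=np.nonzero(m);
    P=np.array([onz(c,x+305,y+185,z)[:2] for x,y in zip(xs,ys)],np.float32)
    print(name,len(P),P.mean(0),cv2.minAreaRect(P),cv2.minEnclosingCircle(P))
    w,v=np.linalg.eigh(np.cov(P.T));d=v[:,1];print("angle",np.arctan(d[1]/d[0]),np.sqrt(w*12))
# cover front corners
T=lambda u,v:((u+.5)/3-.5+230,(v+.5)/3-.5+80)
print([onz(c,*T(*p),87).round(1) for p in [(152,551),(469,549),(150,222),(457,222)]])
```

```text
slot 4 [556.7167   -88.441475] ((556.7103271484375, -88.44763946533203), (5.925313472747803, 1.506263017654419), 43.36228942871094) ((556.1931762695312, -87.90010833740234), 2.962756633758545)
angle 0.7554186455787459 [3.0119619  9.36908092]
disc 1282 [566.71814 -87.04089] ((564.1647338867188, -87.07124328613281), (101.13933563232422, 100.30290222167969), 89.12258911132812) ((564.2161254882812, -86.1275405883789), 51.95634078979492)
angle 1.2820315755836076 [ 86.33574432 105.47776769]
[array([462.8,  22.1,  87. ]), array([ 461.5, -197.4,   87. ]), array([698.9,  20.3,  87. ]), array([ 695.2, -200.1,   87. ])]
```

Run:
```python
from h import *
c=camera("top");im=c["pixels"][:,:,::-1].copy()
g=cv2.cvtColor(im,cv2.COLOR_BGR2GRAY);print(g[188:240:3,308:362:3])
```

```text
[[175 172 174 174 172 173 179 186 190 187 178 174 175 175 177 174 177 175]
 [173 174 174 173 187 228 247 251 241 234 232 221 188 177 175 174 175 174]
 [172 173 179 224 249 253 253 253 143 119 144 205 234 223 179 174 175 174]
 [173 174 229 250 253 253 253 249 114 105 106 107 177 253 230 175 175 173]
 [170 215 246 253 253 253 253 213 112 107 104 106 225 253 253 212 175 177]
 [182 238 250 253 253 253 253 156 107 106 107 109 249 253 253 246 178 175]
 [202 235 253 253 253 253 251 119 111 106 107 134 253 253 253 252 200 175]
 [223 234 253 253 253 253 236 113 108 106 106 203 253 253 254 253 225 174]
 [230 235 253 253 253 253 187 111 104 108 107 242 253 253 253 253 240 175]
 [227 204 253 253 253 252 133 107 106 105 124 252 253 254 253 253 227 174]
 [208 195 252 253 253 248 113 108 105 105 174 253 253 253 253 251 223 176]
 [183 195 234 253 253 209 109 105 104 105 226 253 253 253 253 246 197 177]
 [173 224 170 251 253 141 109 108 106 112 250 253 253 253 250 235 180 176]
 [172 195 194 187 243 118 106 107 106 140 253 253 253 250 234 194 176 174]
 [169 174 197 176 154 115 109 107 108 206 253 252 241 205 216 178 177 176]
 [174 173 174 175 226 232 183 145 136 192 216 183 196 194 173 176 177 175]
 [175 175 176 175 171 208 230 237 229 174 193 200 175 175 177 178 179 178]
 [175 173 172 176 173 176 176 182 177 173 175 177 177 177 178 177 176 181]]
```

Run:
```python
from h import *
c=camera("top");im=c["pixels"][:,:,::-1].copy()
g=cv2.cvtColor(im,cv2.COLOR_BGR2GRAY)[185:240,305:362]
m=(g<150).astype(np.uint8);n,l,st,ce=cv2.connectedComponentsWithStats(m);k=1+np.argmax(st[1:,4]);slot=(l==k)
hull=(g>245).astype(np.uint8)
def W(m,z): 
    ys,xs=np.nonzero(m);return np.array([onz(c,x+305,y+185,z)[:2] for x,y in zip(xs,ys)],np.float32)
P=W(slot,91);print("slot",len(P),P.mean(0),cv2.minAreaRect(P))
w,v=np.linalg.eigh(np.cov(P.T));d=v[:,1];print("angle",np.arctan(d[1]/d[0]),np.sqrt(w*12))
D=W(hull,111);print("disc",cv2.minEnclosingCircle(D),cv2.minAreaRect(D))
r=read_state();print(r["eef_pos"],r["eef_rot"])
```

```text
slot 496 [565.69885  -89.195786] ((566.064697265625, -90.1630859375), (28.33503532409668, 85.99464416503906), 71.41346740722656)
angle -0.3110222379475248 [26.00360439 85.51284751]
disc ((568.9812622070312, -89.32569885253906), 45.67805862426758) ((568.4505615234375, -88.66698455810547), (89.01029968261719, 79.10810852050781), 70.54762268066406)
[344.89276844 -88.14712608 206.44817585] [-3.14130187e+00 -1.36540966e-04  1.55911909e+00]
```

{"method": "servo_tool", "body": {"series": [[0, 1.5, 0, 0, 0, 0.03], [0, 4, 0, 0, 0, 0.06], [0, 7, 0, 0, 0, 0.1], [0, 10, 0, 0, 0, 0.14], [0, 13, 0, 0, 0, 0.18], [0.1, 16, 0, 0, 0, 0.22], [0.1, 19, 1, 0, 0, 0.26], [0.1, 21, 3, 0, 0, 0.3], [0.1, 22.2, 5, 0, 0, 0.3], [0.1, 22.2, 6, 0, 0, 0.3]]}}

```text
clock: 9.03
eef_pos: [567.0, -89.2, 142.6]
eef_rot: [-3.138, 0.0, 1.26]
wrist_force: [-1.2, 0.1, -0.4]
finger_gap: 49.8
```

Run:
```python
from h import *
s=camera("scene");cv2.imwrite("pics/s3.png",cv2.resize(s["pixels"][60:260,130:330,::-1],None,fx=3,fy=3,interpolation=cv2.INTER_CUBIC))
r=read_state();print(r["eef_pos"],r["eef_rot"],r["finger_gap"],r["moment"],r["wrist_force"])
```

```text
[565.3702824  -89.22109104 141.77627266] [-3.13541583e+00  5.69294553e-04  1.25968232e+00] 49.92708038677869 [-0.02581049 -0.03971015  0.04412887] [ 0.51959505 -0.26247923 -1.69573333]
```

View pics/s3.png

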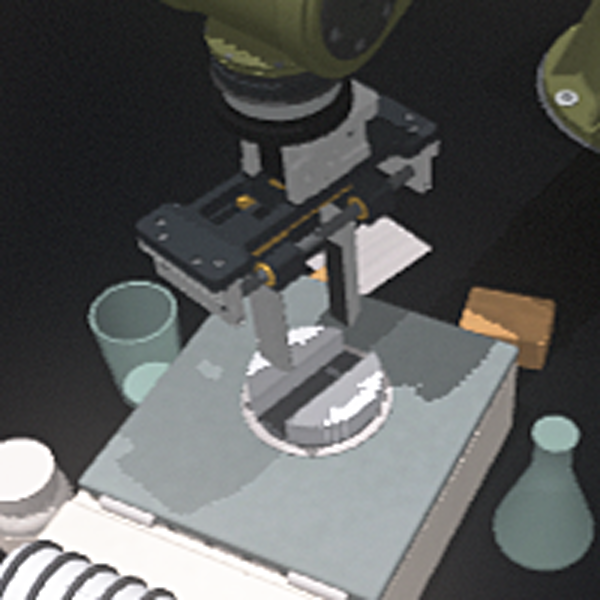

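The fingers stand above the slot and are lined up with it: zoomed, the fingertips are at about (275,365) and (348,322). Next I lower them into the slot.

{"method": "servo_tool", "body": {"series": [[0, 0, 0.6, 0, 0, 0], [0, 0, 1.2, 0, 0, 0], [0, 0, 1.8, 0, 0, 0], [0, 0, 2.3, 0, 0, 0], [0, 0, 2.8, 0, 0, 0], [0, 0, 3.2, 0, 0, 0], [0, 0, 3.6, 0, 0, 0], [0, 0, 4.0, 0, 0, 0], [0, 0, 4.4, 0, 0, 0], [0, 0, 4.4, 0, 0, 0]]}}

```text
clock: 9.92
eef_pos: [565.7, -89.7, 101.6]
eef_rot: [-3.14, 0.0, 1.259]
wrist_force: [-0.7, 0.1, -0.5]
finger_gap: 50.0
```

{"method": "servo_tool", "body": {"series": [[0, 0, 0, 0, 0, 0.04], [0, 0, 0, 0, 0, 0.09], [0, 0, 0, 0, 0, 0.14], [0, 0, 0, 0, 0, 0.2], [0, 0, 0, 0, 0, 0.26], [0, 0, 0, 0, 0, 0.32], [0, 0, 0, 0, 0, 0.38], [0, 0, 0, 0, 0, 0.44], [0, 0, 0, 0, 0, 0.5], [0, 0, 0, 0, 0, 0.5]]}}

```text
clock: 10.75
eef_pos: [566.3, -89.2, 102.6]
eef_rot: [-3.141, -0.001, 0.756]
wrist_force: [1.1, 3.8, -0.2]
finger_gap: 49.8
```

Run:
```python
from h import *
s=camera("scene");cv2.imwrite("pics/s4.png",cv2.resize(s["pixels"][60:260,130:330,::-1],None,fx=3,fy=3,interpolation=cv2.INTER_CUBIC))
r=read_state();print(r["eef_pos"],r["eef_rot"],r["finger_gap"],r["moment"],r["wrist_force"])
```

```text
[566.1596508  -89.34402009 102.50288463] [-3.14132254e+00 -4.94779777e-04  7.60030994e-01] 50.046354596216176 [ 0.79904713 -0.16128318  0.09766688] [0.50692809 3.98753396 0.02290078]
```

View pics/s4.png

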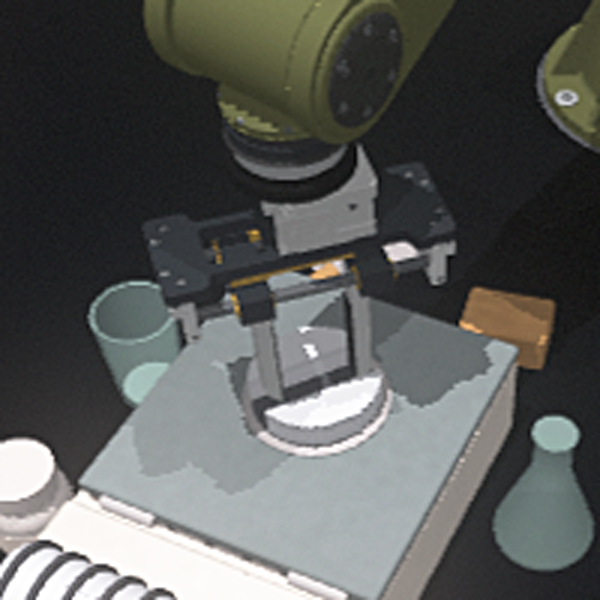

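The fastener is turning with the fingers, so I continue.

{"method": "servo_tool", "body": {"series": [[0, 0, 0.1, 0, 0, 0.05], [0, 0, 0.2, 0, 0, 0.1], [0, 0, 0.3, 0, 0, 0.16], [0, 0, 0.3, 0, 0, 0.22], [0, 0, 0.3, 0, 0, 0.28], [0, 0, 0.3, 0, 0, 0.34], [0, 0, 0.3, 0, 0, 0.4], [0, 0, 0.3, 0, 0, 0.45], [0, 0, 0.3, 0, 0, 0.5], [0, 0, 0.3, 0, 0, 0.5]]}}

```text
clock: 11.63
eef_pos: [566.6, -89.5, 99.9]
eef_rot: [3.141, -0.002, 0.258]
wrist_force: [3.2, 2.7, 0.2]
finger_gap: 50.1
```

{"method": "servo_tool", "body": {"series": [[0, 0, 0, 0, 0, 0.04], [0, 0, 0, 0, 0, 0.08], [0, 0, 0, 0, 0, 0.12], [0, 0, 0, 0, 0, 0.16], [0, 0, 0, 0, 0, 0.2], [0, 0, 0, 0, 0, 0.24], [0, 0, 0, 0, 0, 0.28], [0, 0, 0, 0, 0, 0.32], [0, 0, 0, 0, 0, 0.32], [0, 0, 0, 0, 0, 0.32]]}}

```text
clock: 12.47
eef_pos: [566.7, -89.6, 99.9]
eef_rot: [-3.141, -0.002, -0.059]
wrist_force: [3.9, 4.2, 0.8]
finger_gap: 50.1
```

Run:
```python
from h import *
s=camera("scene");cv2.imwrite("pics/s5.png",cv2.resize(s["pixels"][60:260,130:330,::-1],None,fx=3,fy=3,interpolation=cv2.INTER_CUBIC))
r=read_state();print(r["eef_pos"],r["eef_rot"],r["finger_gap"],r["moment"],r["wrist_force"],r["joints"])
```

```text
[566.70747394 -89.61302678  99.9043285 ] [-3.14145265e+00 -1.80755681e-03 -5.85919579e-02] 50.2909272884725 [ 0.64090963 -0.7959282   0.09700189] [ 3.72103227  4.12242746 -0.17743576] [-2.20868325e-01  4.56325198e-01  1.56442103e+00  4.78158866e-04
  1.11908528e+00  1.40831149e+00]
```

View pics/s5.png

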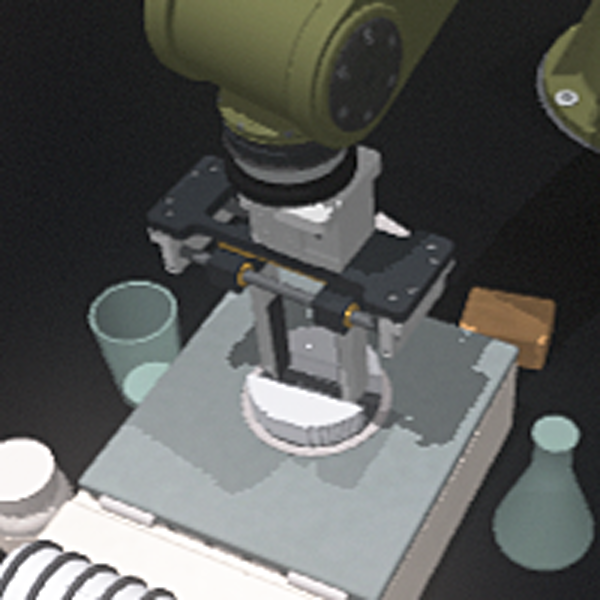

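{"method": "servo_tool", "body": {"series": [[0, 0, 0, 0, 0, 0.02], [0, 0, 0, 0, 0, 0.04], [0, 0, 0, 0, 0, 0.06], [0, 0, 0, 0, 0, 0.08], [0, 0, 0, 0, 0, 0.1], [0, 0, 0, 0, 0, 0.12], [0, 0, 0, 0, 0, 0.13], [0, 0, 0, 0, 0, 0.13], [0, 0, 0, 0, 0, 0.13], [0, 0, 0, 0, 0, 0.13]]}}

```text
clock: 13.35
eef_pos: [567.9, -90.0, 100.2]
eef_rot: [-3.142, -0.005, -0.188]
wrist_force: [13.1, 0.6, -4.7]
finger_gap: 50.0
```

Run:
```python
from h import *
r=read_state();print(r["eef_pos"],r["eef_rot"],r["finger_gap"],r["moment"],r["wrist_force"])
```

```text
[567.94700927 -90.00744528 100.16779137] [-3.14157292 -0.00525577 -0.18799708] 49.98421021692546 [ 0.28126015 -2.60467236  0.57377084] [13.08201313  0.60379151 -4.74676226]
```

The moment has jumped from 0.10 to 0.57 Nm, which means the stop. I give it a slight extra turn, relax and lift straight out.

{"method": "servo_tool", "body": {"series": [[0, 0, 0, 0, 0, 0.01], [0, 0, 0, 0, 0, 0.02], [0, 0, 0, 0, 0, 0.02], [0, 0, 0, 0, 0, 0], [0, 0, 0, 0, 0, -0.05], [0, 0, 0, 0, 0, -0.1], [0, 0, 0, 0, 0, -0.14], [0, 0, 0, 0, 0, -0.16], [0, 0, 0, 0, 0, -0.18], [0, 0, 0, 0, 0, -0.18]]}}

```text
clock: 14.18
eef_pos: [566.0, -89.9, 99.5]
eef_rot: [3.141, -0.0, -0.01]
wrist_force: [-0.2, -1.2, -0.3]
finger_gap: 49.9
```

{"method": "servo_tool", "body": {"series": [[0, 0, -0.5, 0, 0, 0], [0, 0, -1, 0, 0, 0], [0, 0, -2, 0, 0, 0], [0, 0, -3, 0, 0, 0], [0, 0, -5, 0, 0, 0], [0, 0, -8, 0, 0, 0], [-2, 0, -11, 0, 0, 0], [-6, 0, -12, 0, 0, 0], [-10, 0, -12, 0, 0, 0], [-13, 0, -12, 0, 0, 0]]}}

```text
clock: 15.02
eef_pos: [434.0, -88.1, 220.9]
eef_rot: [3.141, -0.002, -0.011]
wrist_force: [0.0, -0.7, 0.2]
finger_gap: 50.4
```

{"method": "servo_tool", "body": {"series": [[-2, 0, 0, 0, 0, 0], [-4, 0, 0, 0, 0, 0], [-6, 0, 0, 0, 0, 0], [-8, 0, 0, 0, 0, 0], [-9, 0, 0, 0, 0, 0], [-9, 0, 0, 0, 0, 0], [-9, 0, 0, 0, 0, 0], [-9, 0, 0, 0, 0, 0], [-9, 0, 0, 0, 0, 0], [-9, 0, 0, 0, 0, 0]]}}

```text
clock: 15.85
eef_pos: [346.5, -87.3, 219.3]
eef_rot: [-3.141, 0.001, -0.011]
wrist_force: [0.6, -0.1, 0.0]
finger_gap: 50.1
```

Run:
```python
from h import *
c=camera("top");im=c["pixels"][:,:,::-1].copy();cv2.imwrite("pics/t6.png",cv2.resize(im[80:280,230:430],None,fx=3,fy=3,interpolation=cv2.INTER_CUBIC))
s=camera("scene");cv2.imwrite("pics/s6.png",s["pixels"][:,:,::-1])
g=cv2.cvtColor(im,cv2.COLOR_BGR2GRAY)[185:240,305:362]
m=(g<150).astype(np.uint8);n,l,st,ce=cv2.connectedComponentsWithStats(m);k=1+np.argmax(st[1:,4])
ys,xs=np.nonzero(l==k);P=np.array([onz(c,x+305,y+185,91)[:2] for x,y in zip(xs,ys)],np.float32)
w,v=np.linalg.eigh(np.cov(P.T));d=v[:,1];print(len(P),P.mean(0),"angle",np.arctan2(d[1],d[0]),np.sqrt(w*12),cv2.minAreaRect(P))
r=read_state();print(r["eef_pos"],r["eef_rot"],r["wrist_force"],r["clock"])
```

```text
489 [569.9311   -88.054886] angle 1.5573383634004412 [25.5112667  85.79433236] ((568.9793701171875, -88.2789077758789), (84.38350677490234, 25.622028350830078), 89.16333770751953)
[346.320512   -87.26983744 219.27948595] [-3.14135276e+00  5.97185168e-04 -1.10140407e-02] [-0.64752811  0.55508228  0.15734458] 15.95
```

View pics/t6.png

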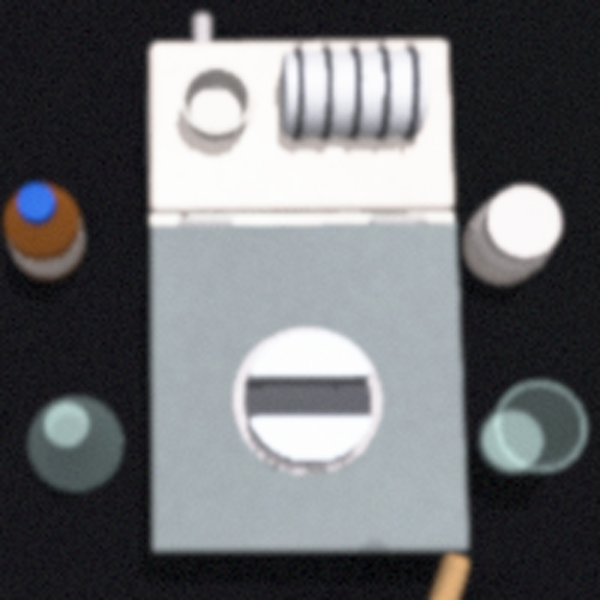

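View pics/s6.png

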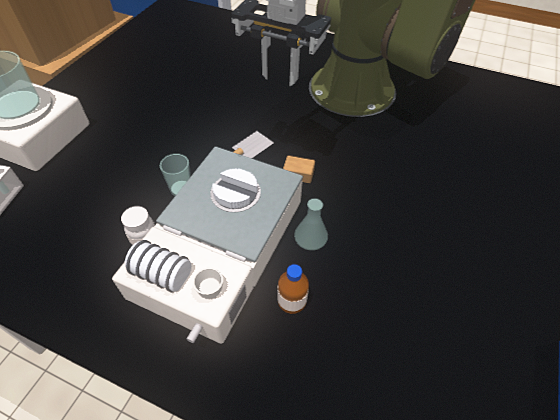

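The slot now lies parallel to the hinge: angle 1.557, from about (247,395) to (370,395) in the zoomed top view. The cover is flat, the glassware hasn't moved and the hand is clear.

```bash
python3 -c "
from cell import sign_off; print(sign_off())"
```

```text
the job is handed in; nothing more can be done
None
```

The pump cover is shut, its fastener is turned to the locked stop, and I handed the job in at about 16 s of the 53 s allowed.

- **Cover:** I pushed it down with the closed fingertips near its free edge. It met the firm stop at 87.1 mm, against 87 mm expected, and the highest wrist force I read while pushing it down was about 11 N.
- **Fastener:** I lowered both fingertips, spread 50 mm apart and gripping nothing, into the slot and turned it clockwise. At the stop the wrist moment rose from 0.10 to 0.57 Nm. I then eased off, lifted straight out and drew the hand back to x ≈ 346 mm, z ≈ 219 mm.
- **Last checks:** In the top view the slot is parallel to the hinge, at about 1.57 rad of turn, and the cover is flat. The bystanders look unmoved in both views (checked by eye, not measured), and the wrist force is about zero.
- **Disagreement:** My first estimate put the hinge line at x ≈ 705 mm. The shut cover showed it at about 697 mm, so I took the fastener's position from the new picture instead.

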